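# Set out the paints at the sample boards

## Robot

A 6-joint arm with a two-finger parallel gripper is mounted at the origin on the work surface. World frame = base frame: x ahead of the robot, y to its left, z up, the work surface at z = 0. Lengths are in m, angles in degrees, forces in N, time in s.
With the tool pointing down it reaches from about 0.325 to 0.9 m from the base axis. Payload 6.1 kg.
Tool frame: the origin (TCP) lies midway between the tips of the shut fingers; the grasp point (between the pads) lies 19 mm behind it; z points along the fingers, y is the line along which they close (so a half turn about z gives the same grasp; the last joint's range is limited). The gripper opens to 85 mm and grips with 20 to 120 N. Pads are 22 mm wide; open, the fingers measure 114 mm over their backs; the gripper's body (76 mm by 85 mm) begins 54 mm behind the grasp point. The pads swing forward as they close: fully open they stand 13 mm farther back than shut.
Start: joints at [-78.1, 12.628, 87.462, -0, 79.91, -7.225], TCP at [0.205, -0.59, 0.231] pointing down, gripper open.
Joint ranges: [-170.65, 170.65], [-52.31, 119.04], [5.05, 147.46], [-71.25, 251.25], [11.57, 151.72], [-153.62, 153.62]. Speed limits (degrees/s): [147.25, 147.25, 172.46, 180, 180, 180].

## Interface

Orientations are given as [roll, pitch, yaw] about the fixed x, y, z axes, in that order (R = Rz(yaw) Ry(pitch) Rx(roll)).
In Python, from workcell import r, optics, nets gives the robot as it stands.
- The arm moves only by the tool jog_arm, never from a script. Its argument "increments" is a list of rows, each a list of 7 numbers: the shift along the tool's x, y, z in mm, then the turn, a rotation vector about the tool's x, y, z in degrees, then the opening, from 0 (shut) to 1 (fully open). In form: [[x, y, z, ax, ay, az, fingers], ...]. A call has 1 to 5 rows; each row is the pose to reach, as a shift and turn from the pose commanded when the call began, along the tool's axes at that moment; what a row does not reach only later rows make up. A row lasts 1/8 s, in which the tool goes at most 62.5 mm and 10.7 degrees, less where a joint would pass 70% of its speed; a pose out of reach is approached as far as the arm can. A call with a gripper value outside its range is refused whole. The fingers move at their own pace and stop on an object; the grip force is fixed at half the most. Time passes only in rows, so rows that repeat a pose let the fingers close. It gives the time, the measured TCP pose, the force, the opening and the grip force at its end, in the units of the state.
- r.get_state(): the state, without advancing time (a new reading comes with each control period).
- optics.camera(name): name is "side" or "top" or "wrist"; returns a dict with "img" (384x512x3 uint8, red, green, blue), "fx", "fy", "cx", "cy" (pixels), "rvec" (rotation vector, rad) and "tvec" (3), from world to camera coordinates, as OpenCV has them; the wrist camera has in their place "T_tool_cam" (4x4, takes a point from camera to tool coordinates, whose origin is the TCP and whose axes are the flange's). Camera axes: x right, y down, z forward; pixel columns grow to the right and rows downward; lengths in m; the calibration is good to about 2 mm. The wrist camera is an equidistant fisheye: a pixel r from the principal point sees the ray r / f radians off the axis. A picture is of the moment at which its call begins: read the wrist's pose just before it. There is no depth.
- r.close_job(): hands the job in; it is judged then, once.
Trained networks look in the newest picture that a camera, given by its name, has taken for a name from the list of things; names that differ only in an ending like _2 or _b are one class to them, and where a whole thing is asked for, a point or a joint stands for the part that bears it (a point fixed in the world has none). Each returns a list of dicts, best first, with "score" (0 to 1); they miss things now and then, are a little off and sometimes report something else, mostly with a low value. They report only what shows in the picture. A call takes as long as a camera call. They do not tell look-alikes from the thing itself.
- nets.regions_of(camera, query): "pixels" (384x512 bool, what is visible of it).
- nets.place_of(camera, query): "location" ([x, y, z] in m, in world coordinates, good to about 4 mm: a listed point, or the origin of a listed thing).
The state is a dict: "t": time; "joint_positions": joint angles; "joint_vel": joint speeds; "tau": joint torques, N m; "ee_pos": TCP position; "ee_rot": TCP orientation; "ft_force": force on the tool from outside, world axes, zero at the start; "wrist_torque": the same for the moment, N m; "opening": opening from 0.0 (shut) to 1.0 (fully open); "grip_force": force on a finger pad.
Only numpy, scipy, OpenCV 4.12 (cv2) and the standard library are available. Lean on these libraries where they do the work, as an engineer would, in place of code of your own. Each camera call takes 0.05 s, during which the arm holds its last target. There are 200 camera calls.

## Task

Set out the paints at the two sample boards, left, right and behind as seen from the robot. On the grey flagstone board stand the white pot centred on the left green tape ring and the charcoal pot centred on the right one, and lay the cork sanding block flat on the tape cross midway between them; on the brown plank board stand the ochre pot centred on the tape ring behind the painted planks, and stand the small amber jar with the violet lid upright in the middle of the ochre pot's lid. Leave the dark red pot, the blue tape roll and the brush where they are.

Things in the scene. Friction and masses are not known exactly. Their poses are not given: they have to be found in the camera images.
- white_pot: loose round metal paint pot, closed, white lid with a label band of the same colour; 56 mm diameter, 62 mm high, flat top, about 0.2 kg. Origin at the centre of its underside, z up along its axis.
- charcoal_pot: loose round metal paint pot, closed, near-black charcoal lid with a label band of the same colour; 56 mm diameter, 62 mm high, flat top, about 0.2 kg. Origin at the centre of its underside, z up along its axis.
- ochre_pot: loose round metal paint pot, closed, ochre yellow lid with a label band of the same colour; 56 mm diameter, 62 mm high, flat top, about 0.2 kg. Origin at the centre of its underside, z up along its axis.
- glaze_jar: small loose closed glass jar, amber with a violet lid; round, 44 mm diameter, 42 mm high, about 0.08 kg. Origin at the centre of its underside, z up along its axis.
- cork_block: loose cork sanding block, 70 mm (its x) x 40 mm (its y) x 30 mm high, about 0.06 kg. Origin at the centre of its underside, z up.
- flagstone_board: fixed flat board painted as grey flagstones: 240 mm (its y) x 110 mm (its x), 6 mm thick. Origin at the centre of its underside. x points away from the robot (within 0.25 rad), y to the robot's left, z up. Flat green tape rings (62 mm inside, 76 mm outside diameter) centred at x = 0, y = +80 mm (left) and -80 mm (right); a green tape cross, 50 mm across, at the board's centre.
- plank_board: fixed flat board, 160 mm (its x) x 120 mm (its y), 6 mm thick. Origin at the centre of its underside. x points away from the robot (within 0.25 rad), y to the robot's left, z up. The half near the robot is painted as brown planks; behind them, on bare plywood, a flat green tape ring (62 mm inside, 76 mm outside diameter) centred at x = +40 mm, y = 0.
- red_pot: loose round metal paint pot, closed, dark red lid with a label band of the same colour; 56 mm diameter, 62 mm high, flat top, about 0.2 kg. Origin at the centre of its underside, z up along its axis. A bystander: not to be moved.
- tape_roll: loose roll of blue tape lying flat, 80 mm outside diameter, 52 mm hole, 24 mm high. Origin at the centre of its underside. A bystander: not to be moved.
- brush: loose flat paint brush lying along its x, bristles to +x: from x = -110 mm to +80 mm, 50 mm wide at the ferrule, 14 mm high. Origin on the table under the handle end of its ferrule. A bystander: not to be moved.
There are look-alikes about, which are no part of the job. Leave any turquoise look-alike of the glaze_jar alone. What is shaped like the ochre_pot but pink or turquoise is not meant.

How it is judged (in metres and radians):
At the end, for the whole second after the job is handed in: White, charcoal and ochre pot each within 12 mm (along each board axis) of its ring centre, cork block within 15 mm of the cross, all standing on their boards; amber jar on the ochre lid within 12 mm of its centre; all upright or flat within 0.1 rad, released and at rest (x of white_pot in the frame of flagstone_board between -0.012 and 0.012 m and y of white_pot in the frame of flagstone_board between 0.068 and 0.092 m and z of white_pot in the frame of flagstone_board between 0.002 and 0.01 m and x of charcoal_pot in the frame of flagstone_board between -0.012 and 0.012 m and y of charcoal_pot in the frame of flagstone_board between -0.092 and -0.068 m and z of charcoal_pot in the frame of flagstone_board between 0.002 and 0.01 m and x of cork_block in the frame of flagstone_board between -0.015 and 0.015 m and y of cork_block in the frame of flagstone_board between -0.015 and 0.015 m and z of cork_block in the frame of flagstone_board between 0.002 and 0.01 m and x of ochre_pot in the frame of plank_board between 0.028 and 0.052 m and y of ochre_pot in the frame of plank_board between -0.012 and 0.012 m and z of ochre_pot in the frame of plank_board between 0.002 and 0.01 m and horizontal distance between glaze_jar and ochre_pot below 0.012 m and z of glaze_jar in the frame of ochre_pot between 0.057 and 0.067 m and angle between each of white_pot, charcoal_pot, ochre_pot, glaze_jar, cork_block's own z axis and vertical below 0.1 rad and linear speed of each of white_pot, charcoal_pot, ochre_pot, glaze_jar, cork_block below 0.02 m/s); the robot touches nothing.
It fails at once if the red pot, the tape roll or the brush is moved more than 20 mm (distance of any of red_pot, tape_roll, brush from where it was at the start of the episode above 0.02 m).
It also fails if it takes over 128 s, if anything falls off the work surface, if the arm or the gripper's body presses on something with over 40 N, if the wrist force passes 120 N, or if a joint passes its speed limit or range.

## Working session

There is one attempt and no reset: what is moved stays moved. The work goes in short steps, Python scripts to look and compute and a tool call to move; the robot and the scene stay as the last step left them, time stands still between calls to the robot, and variables do not carry over. Pictures are saved under pics/ and viewed, at most 14 in all, crops included, and the job is handed in when it is done.

Besides the shell and the picture viewer there is one more tool, called after ">>>" by a JSON object that holds its "api" and its "payload". jog_arm: Moves the arm, as the interface text tells. Its arguments: {"type":"object","properties":{"increments":{"type":"array"}},"required":["increments"]}

```bash
ls; mkdir -p pics
cat > h.py <<'E'
from workcell import r, optics, nets
import numpy as np, cv2
def proj(c,P):
    p,_=cv2.projectPoints(np.array(P,float).reshape(-1,3),np.array(c['rvec'],float),np.array(c['tvec'],float),np.array([[c['fx'],0,c['cx']],[0,c['fy'],c['cy']],[0,0,1.]]),None); return p[:,0]
def back(c,uv,z):
    R=cv2.Rodrigues(np.array(c['rvec'],float))[0];t=np.array(c['tvec'],float).ravel()
    o=-R.T@t; d=R.T@np.array([(uv[0]-c['cx'])/c['fx'],(uv[1]-c['cy'])/c['fy'],1]); return o+d*(z-o[2])/d[2]
def save(n,img): cv2.imwrite('pics/'+n+'.png',cv2.cvtColor(img,cv2.COLOR_RGB2BGR))
E
python3 - <<'E'
from h import *
print(r.get_state())
for n in ('top','side'):
    c=optics.camera(n); save(n+'0',c['img'])
    print(n,{k:np.round(v,3).tolist() for k,v in c.items() if k!='img'})
    for q in ['white_pot','charcoal_pot','ochre_pot','glaze_jar','cork_block','flagstone_board','plank_board','red_pot','tape_roll','brush']:
        print(q,[(np.round(d['location'],3).tolist(),round(d['score'],2)) for d in nets.place_of(n,q)][:7])
E
```

```text
pics
{'t': 0.0, 'joint_positions': array([-7.80997939e+01,  1.26776202e+01,  8.75245566e+01,  1.03071424e-03,
        7.99100313e+01, -7.22547818e+00]), 'joint_vel': array([ 0.0528859 , -0.04037829,  0.0508005 , -0.04803869, -0.01386907,
        0.04312604]), 'tau': array([ 1.66533333e-03, -4.96893561e+01, -3.89397025e+01,  1.11982840e-04,
        1.11983466e-02,  2.74595936e-05]), 'ee_pos': array([ 0.20464922, -0.58991506,  0.23018468]), 'ee_rot': array([-1.79888810e+02, -1.51192664e-02,  1.91254880e+01]), 'ft_force': array([-0.11391462, -0.06014939, -1.45325954]), 'wrist_torque': array([-0.01419706, -0.00238763,  0.03753126]), 'grip_force': 0.0, 'opening': 1.000705429611862}
top {'fx': 419.67, 'fy': 419.67, 'cx': 261.078, 'cy': 191.853, 'rvec': [2.203, -2.176, 0.1], 'tvec': [-0.02, 0.483, 1.169]}
white_pot [([0.419, -0.201, -0.002], 0.61)]
charcoal_pot [([0.342, -0.3, 0.001], 0.76), ([0.438, -0.065, 0.003], 0.21)]
ochre_pot [([0.339, -0.114, -0.001], 0.86), ([0.545, -0.045, -0.003], 0.71), ([0.416, -0.2, 0.0], 0.67), ([0.437, -0.065, 0.005], 0.62), ([0.613, 0.181, -0.004], 0.16)]
g
[... 426 characters left out ...]
 355.771, 'fy': 355.771, 'cx': 257.863, 'cy': 191.371, 'rvec': [0.882, -2.249, 1.317], 'tvec': [0.329, 0.196, 0.803]}
white_pot [([0.419, -0.199, 0.001], 0.63)]
charcoal_pot [([0.344, -0.302, 0.004], 0.58)]
ochre_pot [([0.551, -0.052, 0.0], 0.86), ([0.336, -0.111, -0.003], 0.83), ([0.432, -0.064, 0.002], 0.64), ([0.346, -0.301, 0.006], 0.38)]
glaze_jar [([0.43, 0.061, -0.0], 0.72), ([0.462, 0.34, -0.001], 0.65), ([0.529, 0.423, -0.0], 0.59), ([0.453, 0.458, -0.003], 0.59)]
cork_block [([0.427, 0.063, -0.004], 0.55)]
flagstone_board [([0.617, 0.176, 0.001], 0.66)]
plank_board [([0.609, -0.224, 0.0], 0.83)]
red_pot [([0.418, 0.181, 0.0], 0.68)]
tape_roll [([0.336, 0.296, -0.0], 0.96)]
brush []
```

Run:
```python
import cv2
for n in('top0','side0'):
    i=cv2.imread(f'pics/{n}.png'); cv2.imwrite(f'pics/{n}b.png',cv2.resize(i,(768,576),interpolation=cv2.INTER_CUBIC))
```

```text
(no output)
```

View pics/top0b.png

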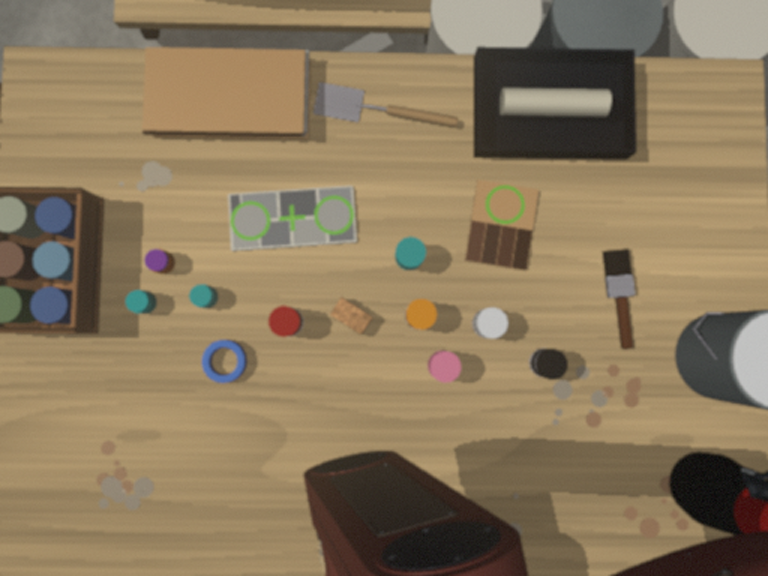

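View pics/side0b.png

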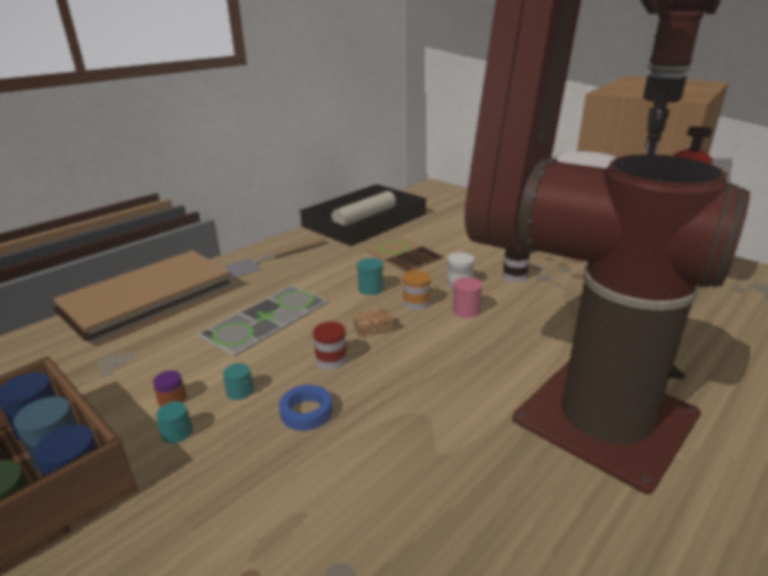

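The top view shows the white pot (492,323), charcoal pot (550,363), ochre pot (422,314), cork block (352,315), and red pot (285,321). The violet-lidded jar is at (158,261), and the green rings are at (250,220), (335,215) and (505,205). The turquoise and pink pots and turquoise jars are decoys. Next I measure ring centres, lids and cork yaw by colour.

Run:
```python
from h import *
c=optics.camera('top'); img=c['img']; hsv=cv2.cvtColor(img,cv2.COLOR_RGB2HSV)
g=cv2.inRange(hsv,(38,90,90),(65,255,255))
n,l,s,ce=cv2.connectedComponentsWithStats(g)
for i in range(1,n):
    if s[i,4]>15:
        x,y,w,h=s[i,:4]; pts=np.argwhere(l==i)[:,::-1]
        P=np.array([back(c,p,.006) for p in pts.astype(float)])
        A=np.c_[2*P[:,:2],np.ones(len(P))]; q=np.linalg.lstsq(A,(P[:,:2]**2).sum(1),rcond=None)[0]
        print('green',s[i,4],'mean',P[:,:2].mean(0).round(4),'bbox',((P.max(0)+P.min(0))/2)[:2].round(4),'circ',q[:2].round(4),'r',round(float(np.sqrt(q[2]+q[:2]@q[:2])),4))
for q,xy,z in [('cork_block',(.428,.063),.03),('white_pot',(.419,-.2),.062),('charcoal_pot',(.342,-.3),.062),('ochre_pot',(.437,-.065),.062),('glaze_jar',(.527,.422),.042),('flagstone_board',(.614,.18),.006),('plank_board',(.608,-.222),.006)]:
    pr=proj(c,[[*xy,z]])[0]
    for d in nets.regions_of('top',q):
        m=d['pixels']
        if m[int(pr[1]),int(pr[0])]:
            pts=np.argwhere(m)[:,::-1].astype(float); P=np.array([back(c,p,z)[:2] for p in pts]).astype(np.float32)
            print(q,round(d['score'],2),m.sum(),'rect',cv2.minAreaRect(P)); break
```

```text
green 150 mean [ 0.6481 -0.2301] bbox [ 0.649  -0.2306] circ [ 0.6492 -0.2302] r 0.0345
green 157 mean [0.6235 0.0991] bbox [0.6251 0.1002] circ [0.6239 0.0995] r 0.0346
green 158 mean [0.6107 0.2591] bbox [0.6112 0.2592] circ [0.6108 0.2593] r 0.0348
green 81 mean [0.6188 0.1792] bbox [0.6167 0.1791] circ [0.6181 0.1787] r 0.0142
white_pot 0.71 407 rect ((0.41974061727523804, -0.1903410255908966), (0.053239550441503525, 0.06630146503448486), 14.22973346710205)
ochre_pot 0.74 308 rect ((0.4344039857387543, -0.06630906462669373), (0.04981157183647156, 0.05360385403037071), 64.01384735107422)
glaze_jar 0.5 231 rect ((0.5280399322509766, 0.416136771440506), (0.038984883576631546, 0.04996216669678688), 0.7529782652854919)
flagstone_board 0.73 3250 rect ((0.6166183352470398, 0.17858432233333588), (0.11670751124620438, 0.24240048229694366), 3.953312635421753)
plank_board 0.81 2190 rect ((0.610010027885437, -0.22505930066108704), (0.11925887316465378, 0.16115468740463257), 82.32149505615234)
```

>>> {"api": "jog_arm", "payload": {"increments": [[0,0,0,0,0,-10,1],[0,0,0,0,0,-20,1],[0,0,0,0,0,-30,1],[0,0,0,0,0,-40,1],[0,0,0,0,0,-50,1]]}}

```text
t: 2.12
ee_pos: [0.2047, -0.5905, 0.2313]
ee_rot: [-180.0, -0.0, 69.5]
ft_force: [0.6, 0.3, 0.7]
opening: 1.004
grip_force: 0.0
```

>>> {"api": "jog_arm", "payload": {"increments": [[50,5,10,0,0,-5,1],[105,10,20,0,0,-10,1],[160,15,30,0,0,-15,1],[215,20,40,0,0,-20.5,1],[265,24,50,0,0,-20.5,1]]}}

```text
t: 2.75
ee_pos: [0.3223, -0.3498, 0.1812]
ee_rot: [180.0, 0.0, 89.7]
ft_force: [0.3, 0.7, 0.8]
opening: 0.998
grip_force: 0.0
```

```bash
cat >> h.py <<'E'
from scipy.spatial.transform import Rotation as Ro
def wcam():
    s=r.get_state(); c=optics.camera('wrist'); T=np.eye(4); T[:3,:3]=Ro.from_euler('xyz',s['ee_rot'],degrees=True).as_matrix(); T[:3,3]=s['ee_pos']
    c['T']=T@np.array(c['T_tool_cam']); return s,c
def wback(c,uv,z):
    d=np.array([uv[0]-c['cx'],uv[1]-c['cy']]); rr=np.hypot(*d)+1e-9; th=rr/c['fx']
    v=c['T'][:3,:3]@np.r_[np.sin(th)*d/rr,np.cos(th)]; o=c['T'][:3,3]; return o+v*(z-o[2])/v[2]
def wproj(c,P):
    p=np.linalg.inv(c['T'])@np.r_[P,1]; rr=np.hypot(p[0],p[1]); th=np.arctan2(rr,p[2]); return np.array([c['cx'],c['cy']])+c['fx']*th*p[:2]/rr
def near(q,xy,cam='wrist',tol=.05):
    return [(np.round(d['location'],4).tolist(),round(d['score'],2)) for d in nets.place_of(cam,q) if np.hypot(*(np.array(d['location'])[:2]-xy))<tol]
E
python3 - <<'E'
from h import *
s,c=wcam(); save('w1',c['img']); print(s['t'],s['ee_pos'],s['ee_rot'],c['T_tool_cam'],c['fx'],c['cx'],c['cy'])
print(near('charcoal_pot',(.342,-.3)),near('white_pot',(.42,-.2)))
print(wproj(c,[.342,-.3,.062]),wproj(c,[.42,-.2,.062]))
E
```

```text
2.75 [ 0.32226105 -0.34978729  0.1812005 ] [1.79968886e+02 2.49996974e-02 8.96859022e+01] [[ 2.66411958e-04 -9.64923128e-01 -2.62532446e-01  6.68858734e-02]
 [ 9.99999283e-01  5.63602826e-04 -1.05671371e-03 -4.30831911e-04]
 [ 1.16761153e-03 -2.62531976e-01  9.64922587e-01 -1.42262180e-01]
 [ 0.00000000e+00  0.00000000e+00  0.00000000e+00  1.00000000e+00]] 297.3186396354542 251.7038337673683 188.7652977025123
[([0.3471, -0.3036, -0.002], 0.95)] [([0.418, -0.1945, -0.0009], 0.71)]
[274.66148582 129.1454768 ] [358.95996102  24.88382614]
```

View pics/w1.png

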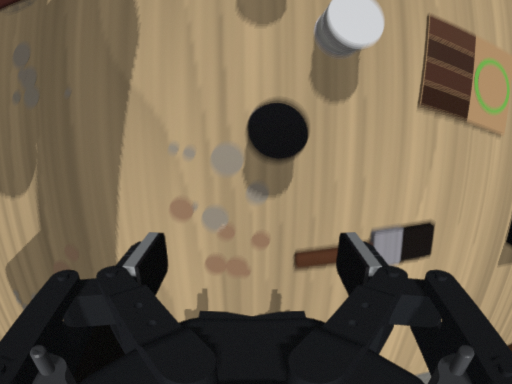

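The wrist view shows the charcoal lid at (278,130), which matches (0.344,-0.301). Descending to grasp it.

>>> {"api": "jog_arm", "payload": {"increments": [[49,22,15,0,0,0,1],[49,22,70,0,0,0,1],[49,22,125,0,0,0,1],[49,22,166,0,0,0,1],[49,22,166,0,0,0,1]]}}

```text
t: 3.52
ee_pos: [0.3417, -0.3013, 0.0126]
ee_rot: [-179.7, -0.3, 89.6]
ft_force: [-0.7, 0.3, 0.7]
opening: 0.999
grip_force: 0.0
```

>>> {"api": "jog_arm", "payload": {"increments": [[0,0,0,0,0,0,0],[0,0,0,0,0,0,0],[0,0,0,0,0,0,0],[0,0,0,0,0,0,0],[0,0,0,0,0,0,0]]}}

```text
t: 4.15
ee_pos: [0.3454, -0.3049, 0.018]
ee_rot: [179.8, 0.3, 89.6]
ft_force: [-1.1, -0.8, 7.3]
opening: 0.646
grip_force: 63.7
```

>>> {"api": "jog_arm", "payload": {"increments": [[0,0,-55,0,0,0,0],[0,0,-110,0,0,0,0],[42,30,-118,0,0,0,0],[92,64,-118,0,0,0,0],[142,98,-118,0,0,0,0]]}}

```text
t: 4.78
ee_pos: [0.444, -0.1601, 0.1348]
ee_rot: [179.9, 0.1, 89.6]
ft_force: [0.1, -0.5, -1.8]
opening: 0.641
grip_force: 65.4
```

>>> {"api": "jog_arm", "payload": {"increments": [[50,34,0,0,0,0,0],[100,68,0,0,0,0,0],[150,102,0,0,0,0,0],[200,137,0,0,0,0,0],[230,160,0,0,0,0,0]]}}

```text
t: 5.4
ee_pos: [0.6056, 0.0705, 0.1342]
ee_rot: [179.9, -0.0, 89.7]
ft_force: [-0.7, -1.0, -2.3]
opening: 0.64
grip_force: 65.4
```

>>> {"api": "jog_arm", "payload": {"increments": [[30,19,0,0,0,0,0],[30,19,0,0,0,0,0],[30,19,0,0,0,0,0]]}}

```text
t: 5.78
ee_pos: [0.6231, 0.0974, 0.1334]
ee_rot: [-180.0, 0.0, 89.7]
ft_force: [-0.9, -0.2, -2.2]
opening: 0.645
grip_force: 65.3
```

Run:
```python
from h import *
for _ in range(3):
    s=r.get_state(); print(s['ee_pos'],s['ee_rot'],s['opening'])
s,c=wcam(); save('w2',c['img']); print(s['ee_pos'])
hsv=cv2.cvtColor(c['img'],cv2.COLOR_RGB2HSV); g=cv2.inRange(hsv,(38,90,80),(65,255,255))
n,l,st,ce=cv2.connectedComponentsWithStats(g)
for i in range(1,n):
    if st[i,4]>60:
        P=np.array([wback(c,p,.006) for p in np.argwhere(l==i)[:,::-1].astype(float)])
        A=np.c_[2*P[:,:2],np.ones(len(P))]; q=np.linalg.lstsq(A,(P[:,:2]**2).sum(1),rcond=None)[0]
        print('green',st[i,4],'mean',P[:,:2].mean(0).round(4),'circ',q[:2].round(4),'r',round(float(np.sqrt(q[2]+q[:2]@q[:2])),4))
print(near('charcoal_pot',s['ee_pos'][:2],tol=.08))
```

```text
[0.62310555 0.09739602 0.1334357 ] [-1.79974661e+02  2.01479259e-02  8.96514695e+01] 0.645145693291922
[0.62310555 0.09739602 0.1334357 ] [-1.79974661e+02  2.01479259e-02  8.96514695e+01] 0.645145693291922
[0.62310555 0.09739602 0.1334357 ] [-1.79974661e+02  2.01479259e-02  8.96514695e+01] 0.645145693291922
[0.62310555 0.09739602 0.1334357 ]
green 973 mean [0.6078 0.2409] circ [0.6081 0.2584] r 0.0344
green 868 mean [0.6152 0.179 ] circ [0.6151 0.1789] r 0.0149
green 1025 mean [0.6214 0.1164] circ [0.6213 0.0994] r 0.0345
[([0.6252, 0.0981, 0.1139], 0.91)]
```

View pics/w2.png

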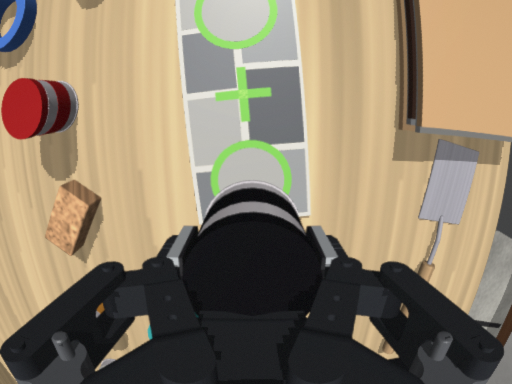

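The wrist view shows the charcoal pot upright in the grip, and its ring at (250,175) directly below along the descent. Lowering now.

>>> {"api": "jog_arm", "payload": {"increments": [[2,0,40,0,0,0,0],[2,0,80,0,0,0,0],[2,0,104,0,0,0,0],[2,0,111,0,0,0,0],[2,0,111,0,0,0,0]]}}

```text
t: 6.5
ee_pos: [0.6232, 0.0986, 0.0238]
ee_rot: [-179.9, 0.0, 89.6]
ft_force: [-3.3, -0.1, 2.3]
opening: 0.645
grip_force: 65.8
```

>>> {"api": "jog_arm", "payload": {"increments": [[0,0,0,0,0,0,0],[0,0,0,0,0,0,1],[0,0,0,0,0,0,1],[0,0,0,0,0,0,1],[0,0,0,0,0,0,1]]}}

```text
t: 7.12
ee_pos: [0.6236, 0.0996, 0.0223]
ee_rot: [180.0, -0.0, 89.6]
ft_force: [0.8, -0.8, -0.8]
opening: 1.005
grip_force: 0.0
```

>>> {"api": "jog_arm", "payload": {"increments": [[0,0,-50,0,0,0,1],[0,0,-105,0,0,0,1],[-20,-55,-120,0,0,0,1],[-40,-110,-120,0,0,0,1],[-60,-165,-120,0,0,0,1]]}}

```text
t: 7.75
ee_pos: [0.4569, 0.0402, 0.1426]
ee_rot: [179.9, 0.0, 89.7]
ft_force: [0.2, -0.9, 1.0]
opening: 1.002
grip_force: 0.0
```

>>> {"api": "jog_arm", "payload": {"increments": [[-30,-30,0,0,0,0,1],[-30,-30,0,0,0,0,1],[-30,-30,0,0,0,0,1]]}}

```text
t: 8.12
ee_pos: [0.4288, 0.0109, 0.1428]
ee_rot: [179.9, -0.0, 89.6]
ft_force: [0.5, 0.1, 1.4]
opening: 0.998
grip_force: 0.0
```

Run:
```python
from h import *
s,c=wcam(); save('w3',c['img']); print(s['t'],s['ee_pos'],s['ee_rot'])
print(near('cork_block',(.43,.063)))
for d in nets.regions_of('wrist','cork_block')[:2]:
    m=d['pixels']; P=np.array([wback(c,p,.03)[:2] for p in np.argwhere(m)[:,::-1].astype(float)]).astype(np.float32)
    print(d['score'],m.sum(),cv2.minAreaRect(P), cv2.minAreaRect(np.argwhere(m)[:,::-1].astype(np.float32)))
c=optics.camera('top'); print(near('charcoal_pot',(.62,.1),'top'))
```

```text
8.125 [0.42877803 0.01090773 0.14284231] [ 1.79906064e+02 -7.76513650e-03  8.95872697e+01]
[([0.4294, 0.0652, -0.0002], 0.96)]
0.89 3603 ((0.427724152803421, 0.06242268532514572), (0.0698496401309967, 0.03970811143517494), 57.45643997192383) ((250.52073669433594, 127.51341247558594), (46.670223236083984, 80.99382781982422), 32.905242919921875)
[([0.6271, 0.1009, 0.0085], 0.55)]
```

View pics/w3.png

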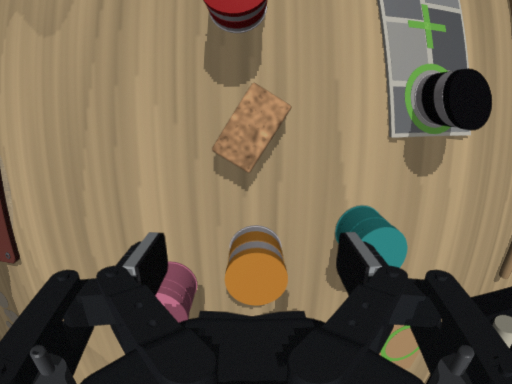

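The wrist view shows the cork at (252,127) with its long axis at about 57° in the world frame, and the charcoal pot standing in its ring at (440,98). Grasping the cork across its short side.

>>> {"api": "jog_arm", "payload": {"increments": [[20,0,0,0,0,10,1],[40,0,20,0,0,20,1],[53,0,50,0,0,30,1],[53,0,90,0,0,32,1],[53,0,125,0,0,32,1]]}}

```text
t: 9.0
ee_pos: [0.4284, 0.0645, 0.0159]
ee_rot: [-180.0, 0.0, 57.7]
ft_force: [-0.7, -0.3, -0.0]
opening: 0.998
grip_force: 0.0
```

>>> {"api": "jog_arm", "payload": {"increments": [[0,0,13,0,0,0,1],[0,0,13,0,0,0,1],[0,0,13,0,0,0,0],[0,0,13,0,0,0,0],[0,0,13,0,0,0,0]]}}

```text
t: 9.62
ee_pos: [0.4297, 0.0638, 0.0057]
ee_rot: [179.9, -0.1, 57.6]
ft_force: [1.6, 0.8, -1.2]
opening: 0.457
grip_force: 60.3
```

>>> {"api": "jog_arm", "payload": {"increments": [[0,0,0,0,0,0,0],[0,0,0,0,0,0,0],[0,0,0,0,0,0,0],[0,0,0,0,0,0,0]]}}

```text
t: 10.12
ee_pos: [0.4298, 0.0638, 0.0057]
ee_rot: [179.9, -0.1, 57.6]
ft_force: [0.3, 0.3, 6.6]
opening: 0.454
grip_force: 61.3
```

>>> {"api": "jog_arm", "payload": {"increments": [[0,0,-55,0,0,0,0],[10,5,-105,0,0,0,0],[50,25,-112,0,0,-9,0],[100,48,-112,0,0,-18,0],[150,72,-112,0,0,-27,0]]}}

```text
t: 10.75
ee_pos: [0.5711, 0.1529, 0.1172]
ee_rot: [179.9, -0.0, 84.9]
ft_force: [1.5, 0.1, 0.1]
opening: 0.455
grip_force: 61.0
```

>>> {"api": "jog_arm", "payload": {"increments": [[37,38,0,0,0,-9,0],[33,39,0,0,0,-10,0],[33,39,0,0,0,-10,0],[33,39,0,0,0,-10,0]]}}

```text
t: 11.25
ee_pos: [0.6106, 0.1805, 0.1165]
ee_rot: [-180.0, 0.0, 94.5]
ft_force: [0.1, -1.5, -0.9]
opening: 0.455
grip_force: 61.0
```

>>> {"api": "jog_arm", "payload": {"increments": [[-1,6,30,0,0,0,0],[-1,6,70,0,0,0,0],[-1,6,96,0,0,0,0],[-1,6,105,0,0,0,0],[-1,6,105,0,0,0,0]]}}

```text
t: 11.88
ee_pos: [0.6176, 0.1803, 0.0128]
ee_rot: [179.9, -0.0, 94.6]
ft_force: [0.2, -0.2, -0.7]
opening: 0.459
grip_force: 60.9
```

>>> {"api": "jog_arm", "payload": {"increments": [[0,0,0,0,0,0,0],[0,0,0,0,0,0,0.8],[0,0,0,0,0,0,0.8],[0,0,0,0,0,0,0.8],[0,0,0,0,0,0,0.8]]}}

```text
t: 12.5
ee_pos: [0.6175, 0.1807, 0.0113]
ee_rot: [-180.0, -0.0, 94.6]
ft_force: [0.3, 0.2, 0.1]
opening: 0.8
grip_force: 0.0
```

>>> {"api": "jog_arm", "payload": {"increments": [[0,0,-40,0,0,0,0.8],[0,0,-95,0,0,0,0.8],[-60,-10,-125,0,0,0,1],[-120,-35,-125,0,0,0,1],[-175,-60,-125,0,0,0,1]]}}

```text
t: 13.12
ee_pos: [0.5735, 0.0046, 0.1373]
ee_rot: [179.9, 0.0, 94.7]
ft_force: [0.6, -0.7, -0.1]
opening: 1.002
grip_force: 0.0
```

>>> {"api": "jog_arm", "payload": {"increments": [[-55,-28,0,0,0,0,1],[-110,-56,0,0,0,0,1],[-165,-84,0,0,0,2,1],[-215,-112,0,0,0,4,1],[-255,-130,0,0,0,5,1]]}}

```text
t: 13.75
ee_pos: [0.4632, -0.2604, 0.1365]
ee_rot: [180.0, 0.0, 89.5]
ft_force: [0.5, -0.7, 0.1]
opening: 1.002
grip_force: 0.0
```

Run:
```python
from h import *
s,c=wcam(); save('w4',c['img']); print(s['t'],s['ee_pos'],s['ee_rot'])
print(near('white_pot',(.42,-.2)),near('ochre_pot',(.437,-.065)))
optics.camera('top'); print(near('cork_block',(.617,.179),'top'),near('charcoal_pot',(.62,.1),'top'))
```

```text
13.75 [ 0.46321303 -0.26041576  0.13647527] [1.79986642e+02 2.01171904e-02 8.95068938e+01]
[([0.4174, -0.1969, 0.0007], 0.9)] []
[([0.6203, 0.1835, 0.0052], 0.65)] [([0.6211, 0.1016, 0.0066], 0.93)]
```

>>> {"api": "jog_arm", "payload": {"increments": [[50,-36,0,0,0,0,1],[62,-45,10,0,0,0,1],[62,-45,60,0,0,0,1],[62,-45,105,0,0,0,1],[62,-45,121,0,0,0,1]]}}

```text
t: 14.68
ee_pos: [0.4183, -0.1935, 0.0128]
ee_rot: [-179.8, -0.2, 89.8]
ft_force: [0.7, -0.6, 0.3]
opening: 1.0
grip_force: 0.0
```

>>> {"api": "jog_arm", "payload": {"increments": [[0,0,0,0,0,0,1],[0,0,0,0,0,0,0],[0,0,0,0,0,0,0],[0,0,0,0,0,0,0],[0,0,0,0,0,0,0]]}}

```text
t: 15.3
ee_pos: [0.4212, -0.1971, 0.0173]
ee_rot: [179.9, 0.1, 89.6]
ft_force: [-0.5, -0.3, 5.9]
opening: 0.645
grip_force: 62.7
```

>>> {"api": "jog_arm", "payload": {"increments": [[0,0,0,0,0,0,0]]}}

```text
t: 15.42
ee_pos: [0.4212, -0.1971, 0.0173]
ee_rot: [179.9, 0.1, 89.6]
ft_force: [-1.3, 1.5, 5.9]
opening: 0.645
grip_force: 62.7
```

>>> {"api": "jog_arm", "payload": {"increments": [[0,0,-55,0,0,0,0],[0,0,-110,0,0,0,0],[45,18,-120,0,0,0,0],[100,41,-120,0,0,0,0],[155,63,-120,0,0,0,0]]}}

```text
t: 16.05
ee_pos: [0.4849, -0.0404, 0.1367]
ee_rot: [179.8, 0.0, 89.5]
ft_force: [1.3, -0.7, -1.8]
opening: 0.642
grip_force: 65.4
```

>>> {"api": "jog_arm", "payload": {"increments": [[55,22,0,0,0,0,0],[110,45,0,0,0,0,0],[165,67,0,0,0,0,0],[220,90,0,0,0,0,0],[265,108,0,0,0,0,0]]}}

```text
t: 16.68
ee_pos: [0.5943, 0.2251, 0.136]
ee_rot: [179.9, -0.0, 89.7]
ft_force: [0.2, 0.6, -3.4]
opening: 0.64
grip_force: 65.4
```

>>> {"api": "jog_arm", "payload": {"increments": [[37,15,0,0,0,0,0],[37,15,0,0,0,0,0],[37,15,0,0,0,0,0]]}}

```text
t: 17.05
ee_pos: [0.6084, 0.2592, 0.1352]
ee_rot: [-180.0, 0.0, 89.6]
ft_force: [-0.0, -0.8, -3.2]
opening: 0.641
grip_force: 65.3
```

Run:
```python
from h import *
s,c=wcam(); print(s['t'],s['ee_pos'],near('white_pot',s['ee_pos'][:2],tol=.08))
```

```text
17.05 [0.60844624 0.25916174 0.1352    ] [([0.6067, 0.2611, 0.1205], 0.63)]
```

>>> {"api": "jog_arm", "payload": {"increments": [[0,1,40,0,0,0,0],[0,1,80,0,0,0,0],[0,1,105,0,0,0,0],[0,1,113,0,0,0,0],[0,1,113,0,0,0,0]]}}

```text
t: 17.77
ee_pos: [0.6102, 0.2587, 0.0235]
ee_rot: [180.0, -0.0, 89.6]
ft_force: [0.1, 0.2, -3.9]
opening: 0.639
grip_force: 65.5
```

>>> {"api": "jog_arm", "payload": {"increments": [[0,0,0,0,0,0,0],[0,0,0,0,0,0,1],[0,0,0,0,0,0,1],[0,0,0,0,0,0,1],[0,0,0,0,0,0,1]]}}

```text
t: 18.4
ee_pos: [0.6099, 0.2597, 0.0224]
ee_rot: [180.0, -0.0, 89.6]
ft_force: [0.6, -0.0, 0.1]
opening: 0.999
grip_force: 0.0
```

>>> {"api": "jog_arm", "payload": {"increments": [[0,0,-50,0,0,0,1],[0,0,-105,0,0,0,1],[-50,-27,-120,0,0,0,1],[-103,-55,-120,0,0,0,1],[-155,-83,-120,0,0,0,1]]}}

```text
t: 19.02
ee_pos: [0.5251, 0.1039, 0.1428]
ee_rot: [179.9, 0.0, 89.7]
ft_force: [0.5, -0.7, 0.8]
opening: 0.998
grip_force: 0.0
```

>>> {"api": "jog_arm", "payload": {"increments": [[-53,-28,0,0,0,0,1],[-106,-57,0,0,0,0,1],[-160,-85,0,0,0,0,1],[-210,-91,0,0,0,0,1],[-220,-91,0,0,0,0,1]]}}

```text
t: 19.65
ee_pos: [0.433, -0.1167, 0.1428]
ee_rot: [179.9, 0.1, 89.4]
ft_force: [-0.7, -0.4, -0.2]
opening: 1.002
grip_force: 0.0
```

Run:
```python
from h import *
s,c=wcam(); save('w5',c['img']); print(s['t'],s['ee_pos'],s['ee_rot'])
print(near('ochre_pot',(.437,-.065),tol=.08))
optics.camera('top'); print(near('white_pot',(.61,.26),'top'),near('cork_block',(.617,.179),'top'),near('charcoal_pot',(.62,.1),'top'))
```

```text
19.65 [ 0.43304976 -0.11672327  0.1427862 ] [1.79938172e+02 5.35366955e-02 8.94005016e+01]
[([0.4286, -0.063, 0.0024], 0.74)]
[([0.6117, 0.2578, 0.007], 0.83)] [([0.6178, 0.181, 0.0047], 0.6)] [([0.6241, 0.0988, 0.0055], 0.58)]
```

View pics/w5.png

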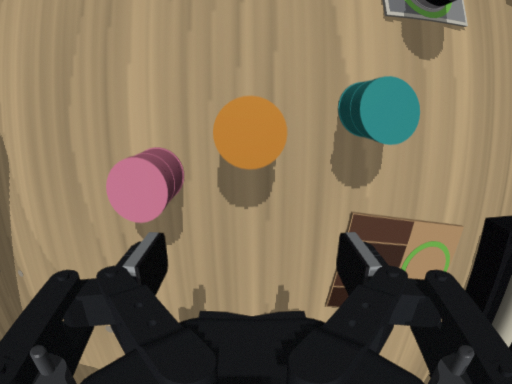

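The ochre lid is at (250,132), on the tool's x line. Pink (140,188) and turquoise (390,110) are clear of the fingers.

>>> {"api": "jog_arm", "payload": {"increments": [[50,0,0,0,0,0,1],[52,0,20,0,0,0,1],[52,0,70,0,0,0,1],[52,0,115,0,0,0,1],[52,0,127,0,0,0,1]]}}

```text
t: 20.58
ee_pos: [0.4312, -0.0602, 0.0126]
ee_rot: [-179.7, -0.1, 89.7]
ft_force: [-0.6, -0.0, 0.0]
opening: 1.001
grip_force: 0.0
```

>>> {"api": "jog_arm", "payload": {"increments": [[0,0,0,0,0,0,1],[0,0,0,0,0,0,0],[0,0,0,0,0,0,0],[0,0,0,0,0,0,0],[0,0,0,0,0,0,0]]}}

```text
t: 21.2
ee_pos: [0.4354, -0.0628, 0.0173]
ee_rot: [179.8, 0.1, 89.6]
ft_force: [-1.4, 0.7, 4.4]
opening: 0.643
grip_force: 62.7
```

>>> {"api": "jog_arm", "payload": {"increments": [[0,0,0,0,0,0,0]]}}

```text
t: 21.32
ee_pos: [0.4354, -0.0627, 0.0173]
ee_rot: [179.8, 0.1, 89.6]
ft_force: [-1.0, 1.5, 5.7]
opening: 0.642
grip_force: 62.7
```

>>> {"api": "jog_arm", "payload": {"increments": [[0,0,-55,0,0,0,0],[0,0,-110,0,0,0,0],[-36,46,-120,0,0,0,0],[-73,93,-120,0,0,0,0],[-110,140,-120,0,0,0,0]]}}

```text
t: 21.95
ee_pos: [0.5751, -0.1746, 0.1374]
ee_rot: [179.8, 0.1, 89.6]
ft_force: [0.9, 0.5, -1.0]
opening: 0.641
grip_force: 64.3
```

>>> {"api": "jog_arm", "payload": {"increments": [[-30,40,0,0,0,0,0],[-56,74,0,0,0,0,0],[-56,74,0,0,0,0,0],[-56,74,0,0,0,0,0]]}}

```text
t: 22.45
ee_pos: [0.6461, -0.2293, 0.1354]
ee_rot: [-180.0, -0.0, 89.6]
ft_force: [0.4, 0.1, -1.6]
opening: 0.641
grip_force: 64.5
```

Run:
```python
from h import *
s,c=wcam(); print(s['t'],s['ee_pos'],near('ochre_pot',s['ee_pos'][:2],tol=.06))
hsv=cv2.cvtColor(c['img'],cv2.COLOR_RGB2HSV); g=cv2.inRange(hsv,(38,90,80),(65,255,255))
n,l,st,ce=cv2.connectedComponentsWithStats(g)
for i in range(1,n):
    if st[i,4]>60:
        P=np.array([wback(c,p,.006) for p in np.argwhere(l==i)[:,::-1].astype(float)])
        A=np.c_[2*P[:,:2],np.ones(len(P))]; q=np.linalg.lstsq(A,(P[:,:2]**2).sum(1),rcond=None)[0]
        print('green',st[i,4],'circ',q[:2].round(4),'r',round(float(np.sqrt(q[2]+q[:2]@q[:2])),4))
```

```text
22.45 [ 0.64607095 -0.2292914   0.13536574] [([0.644, -0.2342, 0.1187], 0.93)]
green 1087 circ [ 0.6463 -0.23  ] r 0.0345
```

>>> {"api": "jog_arm", "payload": {"increments": [[1,1,40,0,0,0,0],[1,1,80,0,0,0,0],[1,1,105,0,0,0,0],[1,1,113,0,0,0,0],[1,1,113,0,0,0,0]]}}

```text
t: 23.18
ee_pos: [0.6477, -0.2281, 0.0239]
ee_rot: [179.9, 0.0, 89.7]
ft_force: [0.1, -0.5, -1.6]
opening: 0.644
grip_force: 64.6
```

>>> {"api": "jog_arm", "payload": {"increments": [[0,0,0,0,0,0,0],[0,0,0,0,0,0,1],[0,0,0,0,0,0,1],[0,0,0,0,0,0,1],[0,0,0,0,0,0,1]]}}

```text
t: 23.8
ee_pos: [0.6476, -0.2286, 0.0223]
ee_rot: [-180.0, -0.0, 89.6]
ft_force: [0.4, -0.1, 0.1]
opening: 1.004
grip_force: 0.0
```

>>> {"api": "jog_arm", "payload": {"increments": [[0,0,-50,0,0,0,1],[0,0,-105,0,0,0,1],[55,-11,-120,0,0,0,1],[115,-23,-120,0,0,0,1],[175,-35,-120,0,0,0,1]]}}

```text
t: 24.42
ee_pos: [0.6135, -0.052, 0.1429]
ee_rot: [179.9, 0.0, 89.6]
ft_force: [-0.3, 0.5, 0.4]
opening: 0.998
grip_force: 0.0
```

>>> {"api": "jog_arm", "payload": {"increments": [[60,-12,0,0,0,0,1],[120,-24,0,0,0,0,1],[180,-36,0,0,0,0,1],[240,-48,0,0,0,0,1],[300,-60,0,0,0,0,1]]}}

```text
t: 25.05
ee_pos: [0.5553, 0.2489, 0.1426]
ee_rot: [180.0, -0.0, 89.6]
ft_force: [1.8, -0.3, -0.2]
opening: 1.0
grip_force: 0.0
```

>>> {"api": "jog_arm", "payload": {"increments": [[55,-12,0,0,0,0,0.8],[110,-24,0,0,0,0,0.8],[110,-24,0,0,0,0,0.8],[110,-24,0,0,0,0,0.8]]}}

```text
t: 25.55
ee_pos: [0.5323, 0.3569, 0.142]
ee_rot: [-180.0, 0.0, 89.7]
ft_force: [-0.3, -1.3, -0.0]
opening: 0.801
grip_force: 0.0
```

Run:
```python
from h import *
s,c=wcam(); save('w6',c['img']); print(s['t'],s['ee_pos'],s['ee_rot'],near('glaze_jar',(.527,.422),tol=.12))
print(wproj(c,[.527,.422,.042]))
optics.camera('top'); print(near('ochre_pot',(.648,-.23),'top'))
optics.camera('side'); print(near('ochre_pot',(.648,-.23),'side'))
```

```text
25.55 [0.53232181 0.35685025 0.14203831] [-1.79986302e+02  4.56310671e-02  8.96752134e+01] [([0.4612, 0.3363, 0.0025], 0.67), ([0.5274, 0.4217, -0.0015], 0.64), ([0.4475, 0.4493, -0.0021], 0.58)]
[245.55643262 111.86416766]
[([0.6512, -0.2325, 0.0124], 0.82)]
[]
```

View pics/w6.png

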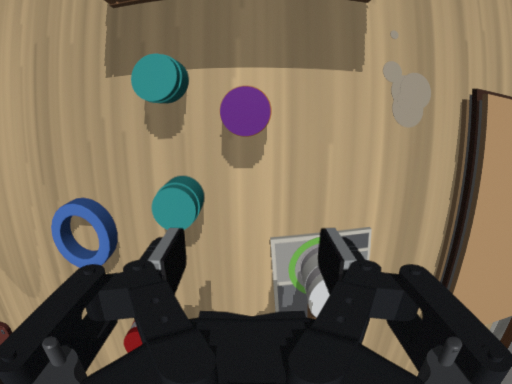

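The violet lid is at (245,111), matching (0.527,0.422). The turquoise jars at (160,78) and (180,203) are clear of the fingers.

>>> {"api": "jog_arm", "payload": {"increments": [[55,-5,5,0,0,0,0.8],[65,-5,35,0,0,0,0.8],[65,-5,90,0,0,0,0.8],[65,-5,125,0,0,0,0.8],[65,-5,136,0,0,0,0.8]]}}

```text
t: 26.48
ee_pos: [0.5262, 0.4204, 0.0031]
ee_rot: [-179.7, 0.2, 89.6]
ft_force: [-1.0, 0.0, 0.3]
opening: 0.799
grip_force: 0.0
```

>>> {"api": "jog_arm", "payload": {"increments": [[0,0,0,0,0,0,0.8],[0,0,0,0,0,0,0],[0,0,0,0,0,0,0],[0,0,0,0,0,0,0],[0,0,0,0,0,0,0]]}}

```text
t: 27.1
ee_pos: [0.5298, 0.4233, 0.0092]
ee_rot: [179.8, -0.1, 89.6]
ft_force: [0.8, -0.7, 6.2]
opening: 0.5
grip_force: 61.3
```

>>> {"api": "jog_arm", "payload": {"increments": [[0,0,0,0,0,0,0],[0,0,0,0,0,0,0]]}}

```text
t: 27.35
ee_pos: [0.5298, 0.4233, 0.0092]
ee_rot: [179.8, -0.1, 89.6]
ft_force: [0.1, -0.6, 6.9]
opening: 0.498
grip_force: 61.3
```

>>> {"api": "jog_arm", "payload": {"increments": [[0,0,-55,0,0,0,0],[0,0,-110,0,0,0,0],[-30,6,-150,0,0,0,0],[-85,16,-150,0,0,0,0],[-140,26,-150,0,0,0,0]]}}

```text
t: 27.98
ee_pos: [0.5536, 0.2812, 0.1582]
ee_rot: [179.8, -0.1, 89.7]
ft_force: [0.8, 0.1, -0.9]
opening: 0.499
grip_force: 61.1
```

>>> {"api": "jog_arm", "payload": {"increments": [[-55,10,0,0,0,0,0],[-110,21,0,0,0,0,0],[-165,31,0,0,0,0,0],[-220,42,0,0,0,0,0],[-275,52,0,0,0,0,0]]}}

```text
t: 28.6
ee_pos: [0.6035, 0.0049, 0.1572]
ee_rot: [179.9, 0.0, 89.6]
ft_force: [0.8, -0.1, 0.3]
opening: 0.501
grip_force: 61.1
```

>>> {"api": "jog_arm", "payload": {"increments": [[-55,10,0,0,0,0,0],[-110,21,0,0,0,0,0],[-165,31,0,0,0,0,0],[-195,38,0,0,0,0,0],[-195,38,0,0,0,0,0]]}}

```text
t: 29.22
ee_pos: [0.64, -0.1912, 0.1568]
ee_rot: [179.9, 0.0, 89.4]
ft_force: [0.5, 0.0, -0.4]
opening: 0.498
grip_force: 61.1
```

Run:
```python
from h import *
s,c=wcam(); save('w7',c['img']); print(s['t'],s['ee_pos'],s['ee_rot'],near('ochre_pot',(.648,-.23)),near('glaze_jar',(.648,-.2),tol=.1))
```

```text
29.225 [ 0.63999224 -0.19123966  0.15678482] [1.79946907e+02 4.06068784e-02 8.94314112e+01] [] [([0.6385, -0.1883, 0.1489], 0.75)]
```

View pics/w7.png

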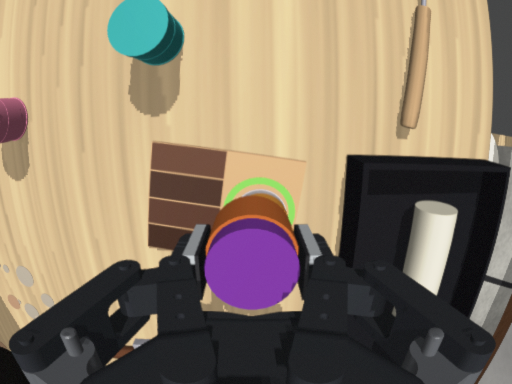

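The amber jar is held upright at (252,262), and the ochre pot sits in its ring at (258,200). Centring over the lid and lowering.

>>> {"api": "jog_arm", "payload": {"increments": [[-38,8,0,0,0,0,0],[-38,8,30,0,0,0,0],[-38,8,60,0,0,0,0],[-38,8,75,0,0,0,0],[-38,8,75,0,0,0,0]]}}

```text
t: 30.0
ee_pos: [0.6469, -0.2251, 0.0801]
ee_rot: [-179.9, -0.1, 89.7]
ft_force: [0.1, 0.3, 0.4]
opening: 0.501
grip_force: 61.1
```

Run:
```python
from h import *
c=optics.camera('top'); s=r.get_state(); print(s['t'],s['ee_pos'])
c=optics.camera('side'); save('s8',cv2.resize(c['img'][130:230,200:330],(780,600),interpolation=cv2.INTER_CUBIC)); print(near('glaze_jar',(.648,-.23),'side'),near('ochre_pot',(.648,-.23),'side'))
```

```text
30.05 [ 0.64787483 -0.22578324  0.08162086]
[([0.6453, -0.2261, 0.0735], 0.43)] [([0.6495, -0.2274, 0.0063], 0.52)]
```

View pics/s8.png

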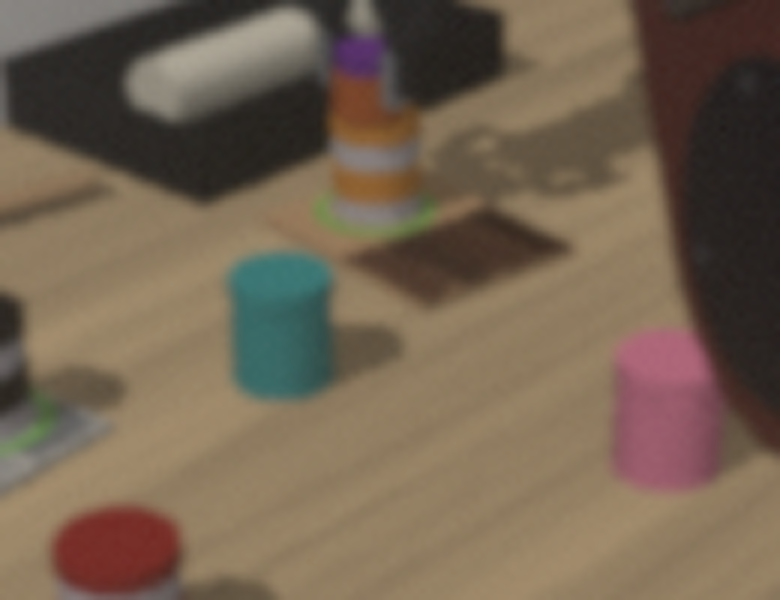

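The side crop shows the jar at about (365,75) over the ochre pot at (375,170), a few mm off. I shift 4 mm in -y, lower the last 5 mm and release.

>>> {"api": "jog_arm", "payload": {"increments": [[-4,0,0,0,0,0,0],[-4,0,3,0,0,0,0],[-4,0,5,0,0,0,0],[-4,0,5,0,0,0,0],[-4,0,5,0,0,0,0]]}}

```text
t: 30.82
ee_pos: [0.6479, -0.231, 0.0772]
ee_rot: [180.0, 0.0, 89.6]
ft_force: [-2.5, 0.2, 5.6]
opening: 0.499
grip_force: 61.5
```

>>> {"api": "jog_arm", "payload": {"increments": [[0,0,0,0,0,0,0.8],[0,0,0,0,0,0,0.8],[0,0,0,0,0,0,0.8],[0,0,0,0,0,0,0.8],[0,0,0,0,0,0,0.8]]}}

```text
t: 31.45
ee_pos: [0.6476, -0.2306, 0.0762]
ee_rot: [-180.0, -0.0, 89.6]
ft_force: [0.0, 0.3, -0.5]
opening: 0.8
grip_force: 0.0
```

>>> {"api": "jog_arm", "payload": {"increments": [[0,0,-30,0,0,0,0.8],[0,0,-80,0,0,0,0.8],[0,0,-110,0,0,0,0.8],[-60,0,-110,0,0,0,0.8],[-110,0,-110,0,0,0,0.8]]}}

```text
t: 32.08
ee_pos: [0.6474, -0.3419, 0.1877]
ee_rot: [179.9, 0.1, 89.7]
ft_force: [0.1, -0.7, 0.3]
opening: 0.801
grip_force: 0.0
```

>>> {"api": "jog_arm", "payload": {"increments": [[0,0,0,0,0,0,0.8],[0,0,0,0,0,0,0.8]]}}

```text
t: 32.33
ee_pos: [0.6467, -0.3403, 0.1858]
ee_rot: [-180.0, -0.1, 89.6]
ft_force: [-0.1, -0.0, -0.0]
opening: 0.799
grip_force: 0.0
```

Run:
```python
from h import *
L=[('white_pot',(.61,.26)),('charcoal_pot',(.623,.1)),('cork_block',(.617,.179)),('ochre_pot',(.648,-.23)),('glaze_jar',(.648,-.23)),('red_pot',(.418,.18)),('tape_roll',(.34,.297)),('brush',(.483,-.452))]
s,w=wcam(); t=optics.camera('top'); d=optics.camera('side'); print(s['t'],s['ee_pos'])
for q,p in L: print(q,[near(q,p,n) for n in('top','side','wrist')])
a=cv2.resize(t['img'][110:200,130:380],(800,288),interpolation=cv2.INTER_CUBIC)
b=np.hstack([cv2.resize(w['img'],(400,300)),cv2.resize(d['img'][120:270,100:350],(400,300),interpolation=cv2.INTER_CUBIC)])
save('fin',np.vstack([a,b]))
```

```text
32.325 [ 0.64670789 -0.34026157  0.18581137]
white_pot [[([0.6126, 0.2596, 0.006], 0.88)], [([0.6138, 0.2539, 0.0053], 0.75)], []]
charcoal_pot [[([0.624, 0.0988, 0.0047], 0.78)], [([0.6237, 0.1017, 0.0082], 0.94)], []]
cork_block [[([0.6178, 0.182, 0.0052], 0.7)], [([0.6162, 0.1774, 0.0044], 0.61)], []]
ochre_pot [[([0.6525, -0.2342, 0.0086], 0.44)], [([0.6499, -0.2271, 0.0033], 0.81)], []]
glaze_jar [[([0.6455, -0.2311, 0.0709], 0.76)], [([0.6467, -0.2346, 0.0681], 0.62)], [([0.6497, -0.23, 0.0645], 0.84)]]
red_pot [[([0.4157, 0.1819, -0.0001], 0.69)], [], []]
tape_roll [[([0.3444, 0.2945, 0.0012], 0.88)], [([0.3399, 0.2986, 0.0015], 0.79)], []]
brush [[], [], [([0.4774, -0.4506, -0.003], 0.78)]]
```

View pics/fin.png

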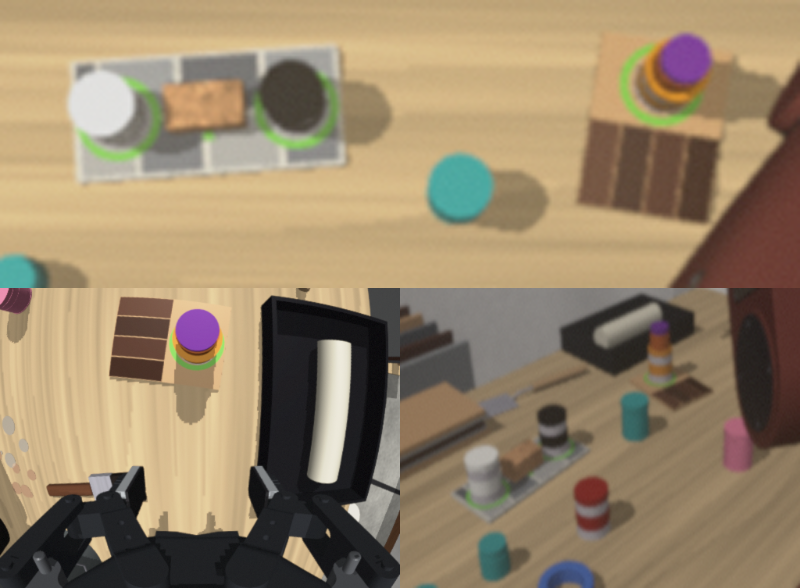

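The composite shows the pots on their rings, the cork on the cross and the jar on the ochre lid. All readings are within a few mm of target, and the bystanders read within a few mm of where they started. Handing in.

```bash
python3 -c "
from h import *
print(r.close_job())"
```

```text
the job is handed in; nothing more can be done
None
```

I handed the job in at about 32 s of the 128 s allowed: by the last camera check all five things were within a few mm of their marks and the red pot, tape roll and brush had not been disturbed, though the interface returned no verdict.

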